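Let two lock barrels out of the gravity dispenser

ROBOT

A 7-joint arm with a two-finger parallel gripper is mounted at the origin on the work surface. World frame = base frame: x ahead of the robot, y to its left, z up, the work surface at z = 0. Lengths are in mm, angles in rad, forces in N, time in s.
With the tool pointing down it reaches from about 425 to 1025 mm from the base axis. Payload 9.4 kg.
Tool frame: the origin (TCP) lies at the very end of the fingers, on their centre line; the grasp point (between the pads) lies 19 mm behind it; x points along the fingers, y is the direction in which the jaws open and shut, and the axes are right-handed (so a half turn about x gives the same grasp; the last joint's range is limited). The gripper opens to 93 mm and grips with 3 to 60 N. Pads are 15 mm wide; open, the fingers measure 128 mm over their backs; the gripper's body (75 mm by 188 mm) begins 65 mm behind the grasp point.
Start: joints at [-1.401, 0.599, -0.003, 1.599, 0.002, 0.943, -0.08], TCP at [177.124, 703.03, 218.618] pointing down, gripper open.
Joint ranges: [-2.57, 2.57], [-0.35, 1.97], [-1.29, 1.29], [0.11, 2.56], [-1.05, 4.19], [0.11, 1.86], [-2.63, 2.63]. Speed limits (rad/s): [2.22, 2.22, 3.01, 3.01, 3.14, 3.14, 3.14].

INTERFACE

Orientations are given as [roll, pitch, yaw] about the fixed x, y, z axes, in that order (R = Rz(yaw) Ry(pitch) Rx(roll)).
In Python, from workcell import ctrl gives the robot as it stands.
- The arm moves only by the tool jog_arm, never from a script. Its arguments are lists of equal length, an entry for each row: "slide": the shift along the tool's x, y, z in m, a list of three; "roll": the turn about the tool's x in rad. A call has exactly 5 rows; each row is the pose to reach, as a shift and turn from the pose commanded when the call began, along the tool's axes at that moment; what a row does not reach only later rows make up. A row lasts 1/12 s, in which the tool goes at most 41.7 mm and 7.16 degrees, less where a joint would pass 70% of its speed; a pose out of reach is approached as far as the arm can. A call with a gripper value outside its range is refused whole. "claw" is the finger opening in m, from 0 to 0.093, set as the call begins (left out, the last holds). The fingers move at their own pace and stop on an object; "force" is the grip in N (left out, the last holds). Time passes only in rows, so rows that repeat a pose let the fingers close, or fill a call up. It gives the time, the measured TCP pose, the force and the opening at its end, in the units of the state.
- ctrl.sense(): the state, without advancing time (a new reading comes with each control period).
- ctrl.capture(name): name is "scene" or "top"; returns the picture (400x640x3 uint8, red, green, blue); there is no depth.
- ctrl.camera_model(name): a dict with "intrinsics" (3x3 intrinsics, pixels), "position" and "rotation" of the camera in the world. Camera axes: x right, y down, z forward; pixel columns grow to the right and rows downward; lengths in mm; the calibration is good to about 2 mm. A picture is of the moment at which its call begins. camera_model takes no time and is no camera call.
- ctrl.job_done(): hands the job in, once; it reports no verdict.
The state is a dict: "t": time; "qpos": joint angles; "joint_vel": joint speeds; "effort": joint torques, N m; "tool_pos": TCP position; "ee_rot": TCP orientation; "contact_force": force on the tool from outside, world axes, zero at the start; "moment": the same for the moment, N m; "grip_width": finger opening in mm.
Only numpy, scipy, OpenCV 4.12 (cv2) and the standard library are available. Lean on these libraries where they do the work, as an engineer would, in place of code of your own. Each camera call takes 0.05 s, during which the arm holds its last target.

TASK

At the locksmith's bench, use the dispenser's rocking levers to let out the longest brass barrel first and then the shortest one: press down the pad of that barrel's lane with the fingertips until the gate at the other end lifts and the barrel rolls into the catch tray, then let the lever come back up so the gate shuts. Never touch the barrels themselves, keep the middle-length barrel behind its gate, and leave everything else on the bench where it is.

Things in the scene. Friction and masses are not known exactly. Their poses are not given: they have to be found in the camera images.
- rack: Fixed dispenser, 290 mm wide: three lanes slope 14 degrees down away from the robot. Origin: on the table, mid-width; x down the lanes (away from the robot), y left across them, z up. Lane centres y = -90, 0, 90 mm, each 70 wide. Ramp x = -60 to 95 mm, 68 falling to 28 mm high. Each lane has a rocking lever: press pad at the robot's end, gate at the other. Top, gate up: 150 mm.
- tray (a point): Middle of the floor of the catch tray at the foot of the lanes, shared by all three: rack x = 95 to 171 mm, 278 mm wide, floor about 15 mm above the table, front lip 40 mm high at rack x = 174 mm. This point: rack x = 133, y = 0, z = 13 mm.
- pad_a (a point): Centre of the top face of the black press pad of the right (-y) lane's lever, at rack x = -140, y = -90 mm and 113 mm above the table when the gate is shut; the flat pad is 45 mm (x) by 56 mm (y), overhanging the robot's side of the rack, on the lane's centre line.
- lever_a (a joint): Angle of the right (-y) lane's lever: 0 = gate shut, grows as the pad is pressed, stop at 0.35 rad. Pivot at rack x = -30, z = 105 mm; the gate hangs at x = 70 mm. Pressing the pad 30 mm down (0.28 rad) lets the barrel pass freely; at 0.15 rad it is still held. A spring shuts the gate: about 3 N on the pad starts it moving, 5.5 N holds it down.
- pad_b (a point): Centre of the top face of the black press pad of the middle lane's lever, at rack x = -140, y = 0 mm and 113 mm above the table when the gate is shut; the flat pad is 45 mm (x) by 56 mm (y), overhanging the robot's side of the rack, on the lane's centre line.
- lever_b (a joint): Angle of the middle lane's lever: 0 = gate shut, grows as the pad is pressed, stop at 0.35 rad. Pivot at rack x = -30, z = 105 mm; the gate hangs at x = 70 mm. Pressing the pad 30 mm down (0.28 rad) lets the barrel pass freely; at 0.15 rad it is still held. A spring shuts the gate: about 3 N on the pad starts it moving, 5.5 N holds it down.
- pad_c (a point): Centre of the top face of the black press pad of the left (+y) lane's lever, at rack x = -140, y = 90 mm and 113 mm above the table when the gate is shut; the flat pad is 45 mm (x) by 56 mm (y), overhanging the robot's side of the rack, on the lane's centre line.
- lever_c (a joint): Angle of the left (+y) lane's lever: 0 = gate shut, grows as the pad is pressed, stop at 0.35 rad. Pivot at rack x = -30, z = 105 mm; the gate hangs at x = 70 mm. Pressing the pad 30 mm down (0.28 rad) lets the barrel pass freely; at 0.15 rad it is still held. A spring shuts the gate: about 3 N on the pad starts it moving, 5.5 N holds it down.
- barrel_long: Loose brass lock barrel, a plain cylinder 26 mm across and 60 mm long (the longest of the three), lying across one of the lanes (which one varies) behind its gate, at rack x = 55 mm. Origin: its centre; y along its axis. Rolls down by itself when the gate is up and comes to rest against the tray's front lip, centre near rack x = 158 mm.
- barrel_middle: Loose brass lock barrel, a plain cylinder 26 mm across and 45 mm long (the middle length of the three), lying across one of the lanes (which one varies) behind its gate, at rack x = 55 mm. Origin: its centre; y along its axis. Rolls down by itself when the gate is up and comes to rest against the tray's front lip, centre near rack x = 158 mm.
- barrel_short: Loose brass lock barrel, a plain cylinder 26 mm across and 30 mm long (the shortest of the three), lying across one of the lanes (which one varies) behind its gate, at rack x = 55 mm. Origin: its centre; y along its axis. Rolls down by itself when the gate is up and comes to rest against the tray's front lip, centre near rack x = 158 mm.
- padlock_big: Bystander, leave it alone: large brass padlock, 50 mm wide, standing left of the rack. Origin: under its middle.
- padlock_small: Bystander, leave it alone: small brass padlock, 38 mm wide, standing left of the rack. Origin: under its middle.
- oil: Bystander, leave it alone: white oil bottle, 44 mm across, 120 mm tall, right of the rack. Origin: under its middle.
- washer_cup: Bystander, leave it alone: grey plastic cup, 64 mm across, 50 mm tall, right of the rack. Origin: under its middle.
- screwdriver: Bystander, leave it alone: screwdriver lying on the table right of the rack and nearer the robot. Origin: under its middle.
- brush: Bystander, leave it alone: brush lying on the table left of the rack and nearer the robot. Origin: under its middle.
- clock: Bystander, leave it alone: round alarm clock, about 85 mm tall, to the left. Origin: under its middle.

How it is judged:
By the outcome, as a careful person would: the job done as asked, in the order asked, and still so for the second after the job is handed in, with the robot touching nothing.
It also fails if it takes over 42 s, if anything falls off the work surface, if the arm or the gripper's body presses on something with over 40 N, if the wrist force passes 120 N, or if a joint passes its speed limit or range.

## Working session

There is one attempt and no reset: what is moved stays moved. The work goes in short steps, Python scripts to look and compute and a tool call to move; the robot and the scene stay as the last step left them, time stands still between calls to the robot, and variables do not carry over. Pictures are saved under pics/ and viewed, and the job is handed in when it is done.

Besides the shell and the picture viewer there is one more tool, called after ">>>" as name([rows], argument=value, ...), one row to a line, values as JSON. jog_arm: Moves the arm, as the interface text tells. Its arguments: {"type":"object","properties":{"slide":{"type":"array"},"roll":{"type":"array"},"claw":{"type":"number"},"force":{"type":"number"}},"required":["slide","roll"]}

```bash
mkdir -p pics
python3 - <<'E'
from workcell import ctrl
import cv2,numpy as np
np.set_printoptions(suppress=True,precision=3)
for n in("scene","top"):
    cv2.imwrite(f"pics/{n}0.png",ctrl.capture(n)[:,:,::-1]); m=ctrl.camera_model(n)
    print(n,m)
print(ctrl.sense())
E
```

```text
scene {'intrinsics': array([[417.844,   0.   , 323.573],
       [  0.   , 417.844, 199.801],
       [  0.   ,   0.   ,   1.   ]]), 'position': array([1267.653,   55.273, 1000.196]), 'rotation': array([-2.495, -0.017,  1.599])}
top {'intrinsics': array([[410.18 ,   0.   , 312.882],
       [  0.   , 410.18 , 204.157],
       [  0.   ,   0.   ,   1.   ]]), 'position': array([ 483.647,   56.512, 1431.664]), 'rotation': array([-3.07 , -0.011, -1.549])}
{'t': 0.1, 'qpos': array([-1.401,  0.6  , -0.003,  1.6  ,  0.002,  0.943, -0.08 ]), 'joint_vel': array([ 0.   , -0.002,  0.001, -0.001, -0.001, -0.   ,  0.   ]), 'effort': array([  0.005, -76.656,   1.502, -25.294,  -0.052,   0.014,   0.   ]), 'tool_pos': array([177.057, 702.614, 217.854]), 'ee_rot': array([-1.46 ,  1.569, -1.707]), 'contact_force': array([ 0.181, -0.123, -0.9  ]), 'moment': array([-0.001,  0.002, -0.025]), 'grip_width': 93.11039336477953}
```

```bash
ls .
```

```text
pics
```

View pics/scene0.png

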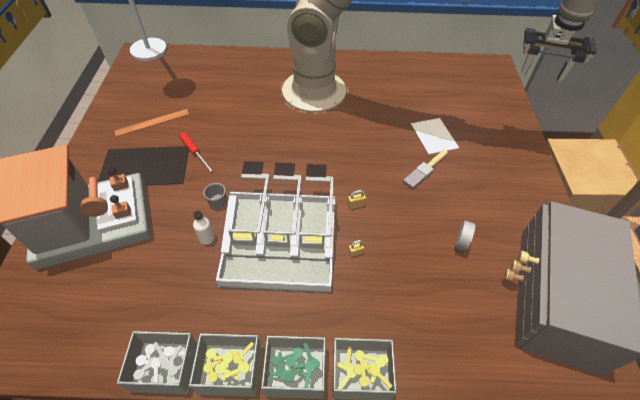

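View pics/top0.png

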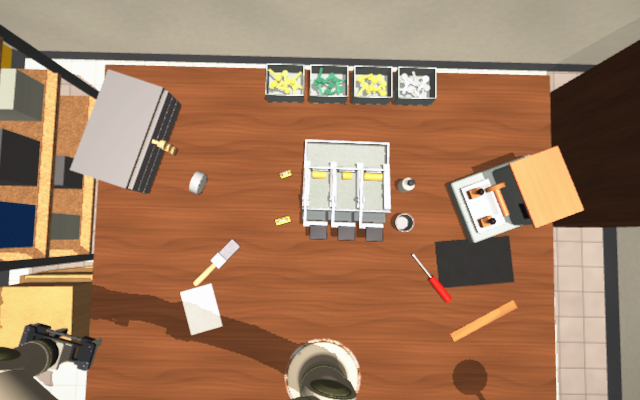

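The scene view shows the rack at about (280,235) with its pads at (253,168), (284,170) and (316,171). The barrels are near row 238. I'll zoom in to measure them.

```bash
cat > h.py <<'E'
import numpy as np,cv2
from scipy.spatial.transform import Rotation as R
from workcell import ctrl
def ray(n,u,v):
    m=ctrl.camera_model(n);d=np.linalg.inv(m['intrinsics'])@[u,v,1.]
    return np.array(m['position']),R.from_euler('xyz',m['rotation']).as_matrix()@d
def onz(n,u,v,z):
    p,d=ray(n,u,v);return p+d*(z-p[2])/d[2]
def proj(n,P):
    m=ctrl.camera_model(n);c=R.from_euler('xyz',m['rotation']).as_matrix().T@(np.array(P)-m['position'])
    q=m['intrinsics']@c;return q[:2]/q[2]
E
python3 - <<'E'
from h import *
np.set_printoptions(suppress=True,precision=1)
s=cv2.imread('pics/scene0.png');t=cv2.imread('pics/top0.png')
cv2.imwrite('pics/sz.png',cv2.resize(s[155:295,210:345],None,fx=4.2,fy=4.2,interpolation=cv2.INTER_CUBIC))
cv2.imwrite('pics/tz.png',cv2.resize(t[135:245,295:400],None,fx=5,fy=5,interpolation=cv2.INTER_CUBIC))
for n,im,(r0,r1,c0,c1) in(("scene",s,(220,260,222,340)),("top",t,(160,190,300,395))):
    h=cv2.cvtColor(im,cv2.COLOR_BGR2HSV);M=cv2.inRange(h,(18,110,90),(38,255,255));K=np.zeros_like(M);K[r0:r1,c0:c1]=M[r0:r1,c0:c1]
    k,l,st,ce=cv2.connectedComponentsWithStats(K)
    for i in range(1,k):
        if st[i,4]>8:
            x,y,w,hh,a=st[i]; print(n,st[i],ce[i],onz(n,x-.5,ce[i][1],60),onz(n,x+w-.5,ce[i][1],60))
for n,im,(r0,r1,c0,c1) in(("scene",s,(155,180,235,335)),("top",t,(222,245,303,392))):
    M=(im.max(2)<70).astype(np.uint8);K=np.zeros_like(M);K[r0:r1,c0:c1]=M[r0:r1,c0:c1]
    k,l,st,ce=cv2.connectedComponentsWithStats(K)
    for i in range(1,k):
        if st[i,4]>20: print(n,st[i],ce[i],onz(n,*ce[i],113))
E
```

```text
scene [233 232  18   3  37] [241.3 233.5] [ 678.8 -186.7   60. ] [ 677.  -139.2   60. ]
scene [273 234  10   3  14] [277.4 235. ] [679.5 -80.7  60. ] [678.4 -54.3  60. ]
scene [233 236  19   3  30] [242.4 237.1] [ 690.1 -184.9   60. ] [ 688.1 -135.1   60. ]
scene [305 236  17   3  36] [313.8 236.6] [681.1   4.1  60. ] [679.4  49.   60. ]
scene [272 238  11   2  12] [276.7 238.9] [691.7 -82.   60. ] [690.5 -53.2  60. ]
scene [306 240  16   2  26] [314.  240.5] [692.9   7.4  60. ] [691.3  49.4  60. ]
top [312 171  14   3  41] [318.7 172. ] [691.   50.4  60. ] [692.1   3.2  60. ]
top [342 172  10   7  50] [346.3 174.9] [683.2 -51.   60. ] [684.  -84.7  60. ]
top [364 173  19   4  57] [373.  174.1] [ 688.  -125.2   60. ] [ 689.5 -189.5   60. ]
top [312 175  14   3  36] [318.2 176.1] [677.   50.1  60. ] [678.1   2.9  60. ]
top [364 177  18   4  52] [372.4 178.3] [ 673.4 -125.4   60. ] [ 674.8 -186.2   60. ]
```

View pics/sz.png

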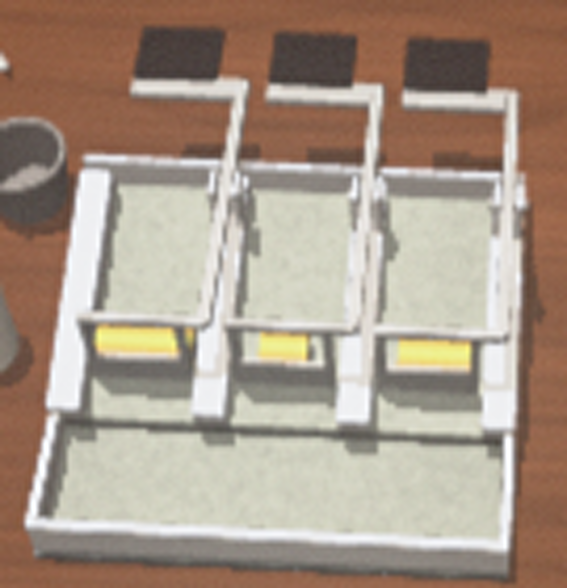

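View pics/tz.png

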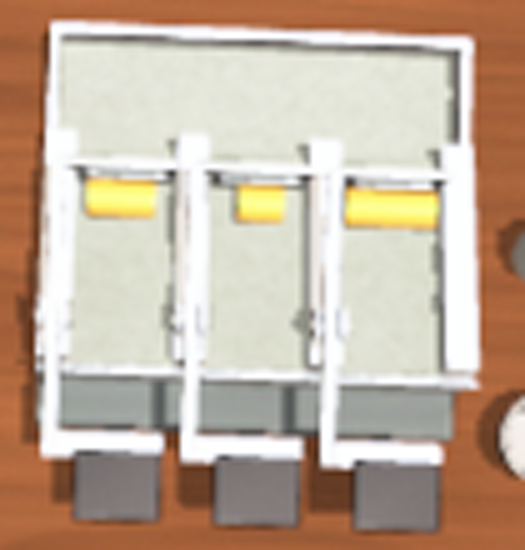

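Both views agree on the barrels. The right lane (a) holds the longest at about 62 mm, the middle lane (b) the shortest at about 32 mm, and the left lane (c) the 46 mm one. Next I need the pad positions.

Run:
```python
from h import *
np.set_printoptions(suppress=True,precision=1)
s=cv2.imread('pics/scene0.png');t=cv2.imread('pics/top0.png')
for n,im,(r0,r1,c0,c1),th in(("scene",s,(155,181,235,335),75),("top",t,(224,245,303,392),125)):
    hs=cv2.cvtColor(im,cv2.COLOR_BGR2HSV)
    M=((im.max(2)<th)&(hs[:,:,1]<100)).astype(np.uint8);K=np.zeros_like(M);K[r0:r1,c0:c1]=M[r0:r1,c0:c1]
    k,l,st,ce=cv2.connectedComponentsWithStats(K)
    for i in range(1,k):
        if st[i,4]>20: print(n,st[i],ce[i],onz(n,*ce[i],113))
print(ctrl.sense()['tool_pos'], R.from_euler('xyz',ctrl.sense()['ee_rot']).as_matrix())
```

```text
scene [243 162  20  11 129] [251.9 167. ] [ 490.  -153.8  113. ]
scene [275 164  19  10  83] [283.1 167.5] [487.8 -66.  113. ]
scene [307 165  18  11 128] [316.3 170.1] [493.7  27.8 113. ]
top [309 225  14  13  74] [313.8 228.9] [498.9  39.4 113. ]
top [338 226   8  13  34] [340.2 229.6] [498.5 -45.6 113. ]
top [366 227  17  15  83] [374.6 232.5] [ 491.6 -156.3  113. ]
[177.1 702.6 217.9] [[-0.   0.2  1. ]
 [-0.   1.  -0.2]
 [-1.  -0.   0. ]]
```

Run:
```python
from h import *
np.set_printoptions(suppress=True,precision=1)
for l,a,b in(('a',(374,233.8),(252.2,167.2)),('b',(346,232.8),(284.1,168.9)),('c',(317.8,232),(315.8,170.1))):
    print(l,onz('top',*a,113),onz('scene',*b,113))
# tray outer front corners (top zoom) at z 40
for u,v in((52,25),(472,40)): print(onz('top',295+u/5-.4,135+v/5-.4,40))
# predicted corners of pads
```

```text
a [ 487.4 -154.4  113. ] [ 490.6 -153.   113. ]
b [488.7 -64.4 113. ] [493.  -62.8 113. ]
c [489.3  26.2 113. ] [493.6  26.4 113. ]
[805.7  75.1  40. ]
[ 802.2 -214.5   40. ]
```

```bash
cat >> h.py <<'E'
def go(P):
    s=ctrl.sense();M=R.from_euler('xyz',s['ee_rot']).as_matrix()
    return np.round(M.T@(np.array(P)-s['tool_pos'])/1000,4)
E
python3 - <<'E'
from h import *
M=R.from_euler('xyz',ctrl.sense()['ee_rot']).as_matrix();print(M.round(4))
v=M.T@[-.011,0,0]; 
# roll needed so tool y = rack y (0.011,1,0)
y=M.T@np.array([0.011,1,0]);print('roll',np.arctan2(y[2],y[1]))
print(go([330,560,218]),go([480,300,218]),go([489,-154,218]))
E
```

```text
[[-2.000e-04  2.443e-01  9.697e-01]
 [-1.400e-03  9.697e-01 -2.443e-01]
 [-1.000e+00 -1.400e-03  2.000e-04]]
roll -0.23577531809365374
[ 0.     -0.1009  0.1831] [ 3.000e-04 -3.164e-01  3.921e-01] [ 0.001  -0.7545  0.5117]
```

>>> jog_arm([
  [0,-0.02,0.036],
  [0,-0.04,0.072],
  [0,-0.06,0.108],
  [0,-0.08,0.144],
  [0,-0.1,0.18],
], roll=[-0.05,-0.1,-0.15,-0.2,-0.235], claw=0, force=20)

```text
t: 0.52
tool_pos: [328.2, 560.4, 218.3]
ee_rot: [-1.765, 1.57, -1.774]
contact_force: [1.8, -0.3, -0.4]
grip_width: 64.5
```

Run:
```python
from h import *
s=ctrl.sense();print(s['t'],s['tool_pos'],s['qpos'].round(2),s['grip_width'],R.from_euler('xyz',s['ee_rot']).as_matrix().round(3))
print(go([480,300,190]),go([489,-154,160]))
```

```text
0.5167 [328.23396928 560.42730925 218.26054783] [-1.08  0.51 -0.07  1.78  0.05  0.86  0.39] 64.50191095910569 [[-0.     0.009  1.   ]
 [-0.001  1.    -0.009]
 [-1.    -0.001 -0.   ]]
[ 0.0284 -0.2591  0.154 ] [ 0.0587 -0.713   0.167 ]
```

>>> jog_arm([
  [0,-0.033,0.02],
  [0,-0.066,0.04],
  [0,-0.099,0.06],
  [0,-0.132,0.08],
  [0,-0.165,0.1],
], roll=[0,0,0,0,0])

```text
t: 0.93
tool_pos: [425.8, 394.1, 218.4]
ee_rot: [-2.211, 1.57, -2.222]
contact_force: [-0.2, -0.7, -0.0]
grip_width: 30.9
```

>>> jog_arm([
  [0,-0.036,0.012],
  [0,-0.073,0.024],
  [0,-0.11,0.036],
  [0,-0.147,0.048],
  [0,-0.185,0.06],
], roll=[0,0,0,0,0])

```text
t: 1.35
tool_pos: [483.2, 208.5, 218.5]
ee_rot: [-2.691, 1.571, -2.703]
contact_force: [0.2, -0.3, -0.3]
grip_width: 1.1
```

>>> jog_arm([
  [0,-0.039,0],
  [0,-0.078,0],
  [0,-0.117,0],
  [0,-0.156,0],
  [0,-0.195,0],
], roll=[0,0,0,0,0])

```text
t: 1.77
tool_pos: [480.3, 13.4, 218.6]
ee_rot: [-2.811, 1.571, -2.822]
contact_force: [0.6, -0.6, -0.0]
grip_width: 0.4
```

Run:
```python
from h import *
s=ctrl.sense();print(s['t'],s['tool_pos'],s['qpos'].round(2),s['grip_width'],R.from_euler('xyz',s['ee_rot']).as_matrix().round(3))
print(go([489,-154,150]))
```

```text
1.7667 [480.29153395  13.40959201 218.57500303] [-0.13  0.31 -0.02  2.14  0.01  0.69  1.4 ] 0.3525261627189105 [[-0.     0.012  1.   ]
 [-0.     1.    -0.012]
 [-1.    -0.    -0.   ]]
[ 0.0686 -0.1673  0.0107]
```

>>> jog_arm([
  [0.013,-0.035,0.002],
  [0.026,-0.07,0.004],
  [0.04,-0.105,0.006],
  [0.055,-0.14,0.008],
  [0.07,-0.167,0.01],
], roll=[0,0,0,0,0])

```text
t: 2.18
tool_pos: [488.5, -154.8, 148.0]
ee_rot: [-1.288, 1.57, -1.301]
contact_force: [-0.3, -0.6, -0.0]
grip_width: 0.5
```

>>> jog_arm([
  [0,0,0],
  [0,0,0],
  [0,0,0],
  [0,0,0],
  [0,0,0],
], roll=[0,0,0,0,0])

```text
t: 2.6
tool_pos: [489.3, -150.5, 149.2]
ee_rot: [0.242, 1.57, 0.232]
contact_force: [0.6, 0.6, 0.4]
grip_width: 0.3
```

Run:
```python
from h import *
s=ctrl.sense();print(s['t'],s['tool_pos'],s['qpos'].round(2),s['contact_force'],go([489,-154,113]))
a=ctrl.capture('scene')[:,:,::-1];b=ctrl.capture('top')[:,:,::-1]
A=cv2.resize(a[110:290,200:350],None,fx=2.6,fy=2.6,interpolation=cv2.INTER_CUBIC)
B=cv2.resize(b[135:270,290:402],None,fx=3.4,fy=3.4667,interpolation=cv2.INTER_CUBIC)
cv2.imwrite('pics/p1.png',np.hstack([A,B[:468]]))
```

```text
2.6 [ 489.27968056 -150.45157087  149.21295592] [ 0.19  0.45 -0.01  2.15  0.01  0.54  1.74] [0.58601605 0.56359385 0.37695479] [ 0.0362 -0.0036 -0.0003]
```

View pics/p1.png

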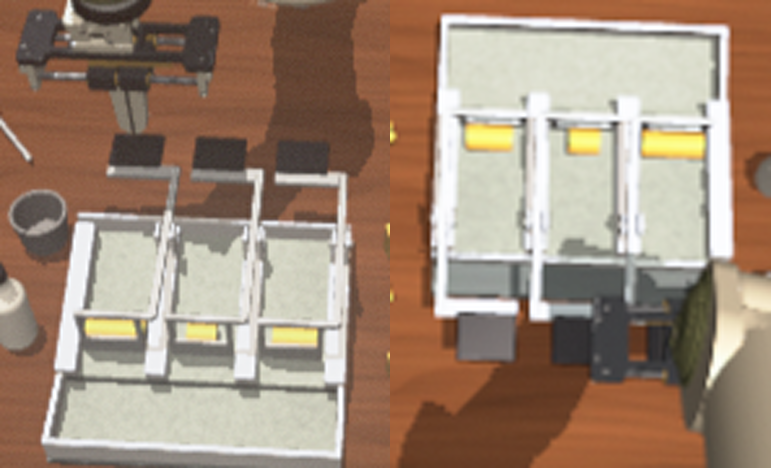

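In the scene view the fingertips are over pad a, at about (135,130) in the left half of the picture. Pressing now.

>>> jog_arm([
  [0.01,-0.003,0],
  [0.02,-0.003,0],
  [0.03,-0.003,0],
  [0.036,-0.003,0],
  [0.04,-0.003,0],
], roll=[0,0,0,0,0])

```text
t: 3.12
tool_pos: [488.1, -154.7, 107.2]
ee_rot: [2.947, 1.569, 2.936]
contact_force: [-1.2, 0.1, 4.2]
grip_width: 0.8
```

>>> jog_arm([
  [0.006,0,0],
  [0.013,0,0],
  [0.02,0,0],
  [0.026,0,0],
  [0.029,0,0],
], roll=[0,0,0,0,0])

```text
t: 3.53
tool_pos: [490.5, -154.9, 79.2]
ee_rot: [-0.092, 1.568, -0.103]
contact_force: [1.5, 0.9, 7.0]
grip_width: 0.5
```

>>> jog_arm([
  [0,0,0],
  [0,0,0],
  [0,0,0],
  [0,0,0],
  [0,0,0],
], roll=[0,0,0,0,0])

```text
t: 3.95
tool_pos: [490.2, -154.9, 79.7]
ee_rot: [-0.104, 1.568, -0.115]
contact_force: [1.7, 0.6, 5.2]
grip_width: 0.5
```

```bash
cat > look.py <<'E'
from h import *
import sys
s=ctrl.sense();print(s['t'],s['tool_pos'],s['contact_force'])
a=ctrl.capture('scene')[:,:,::-1]
cv2.imwrite(sys.argv[1],cv2.resize(a[110:295,200:350],None,fx=3,fy=3,interpolation=cv2.INTER_CUBIC))
E
python3 look.py pics/p2.png
```

```text
3.95 [ 490.20705327 -154.8794236    79.73545113] [1.69054399 0.64555325 5.23052532]
```

View pics/p2.png

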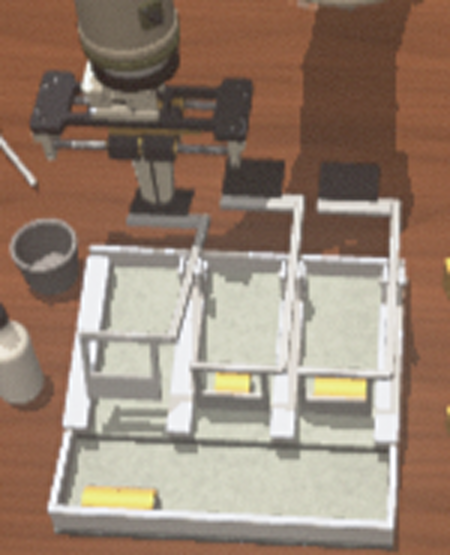

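The long barrel is resting against the tray lip, at about (118,497) in the zoomed picture, and lane a is empty. I'll raise the lever and move over to pad b.

>>> jog_arm([
  [-0.01,0,0],
  [-0.022,0,0],
  [-0.035,0,0],
  [-0.05,0,0],
  [-0.07,0,0],
], roll=[0,0,0,0,0])

```text
t: 4.42
tool_pos: [488.3, -154.8, 149.9]
ee_rot: [2.989, 1.57, 2.977]
contact_force: [-0.7, 0.6, -0.3]
grip_width: 0.3
```

>>> jog_arm([
  [0,0.025,0],
  [0,0.05,0],
  [0,0.075,0],
  [0,0.091,0.001],
  [0,0.091,0.001],
], roll=[0,0,0,0,0])

```text
t: 4.83
tool_pos: [491.3, -60.4, 150.0]
ee_rot: [1.103, 1.569, 1.096]
contact_force: [0.2, 0.4, -0.4]
grip_width: 0.2
```

>>> jog_arm([
  [0,0,0],
  [0,0,0],
  [0,0,0],
  [0,0,0],
  [0,0,0],
], roll=[0,0,0,0,0])

```text
t: 5.25
tool_pos: [490.8, -64.8, 149.6]
ee_rot: [-1.765, 1.571, -1.778]
contact_force: [-0.4, 0.5, -0.2]
grip_width: 0.3
```

```bash
python3 look.py pics/p3.png; python3 -c "
from h import *
print(go([491,-63.5,113]))"
```

```text
5.25 [490.8077059  -64.7816586  149.60890824] [-0.42788131  0.54643546 -0.17425259]
[0.0366 0.0011 0.0002]
```

View pics/p3.png

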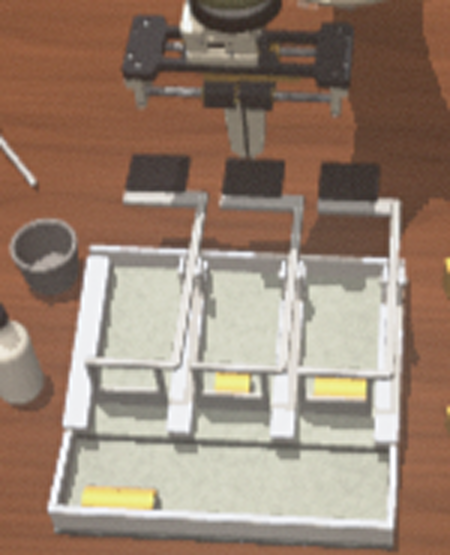

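Gate a is shut again, and the fingertips are over pad b at (245,150). Pressing b.

>>> jog_arm([
  [0.01,0.001,0],
  [0.02,0.001,0],
  [0.03,0.001,0],
  [0.036,0.001,0],
  [0.04,0.001,0],
], roll=[0,0,0,0,0])

```text
t: 5.72
tool_pos: [490.4, -63.2, 109.0]
ee_rot: [-3.073, 1.57, -3.085]
contact_force: [-1.5, 0.8, 3.4]
grip_width: 0.6
```

>>> jog_arm([
  [0.006,0,0],
  [0.013,0,0],
  [0.02,0,0],
  [0.026,0,0],
  [0.029,0,0],
], roll=[0,0,0,0,0])

```text
t: 6.13
tool_pos: [492.5, -63.0, 80.2]
ee_rot: [-0.032, 1.568, -0.043]
contact_force: [2.3, -1.2, 7.3]
grip_width: 0.5
```

>>> jog_arm([
  [0,0,0],
  [0,0,0],
  [0,0,0],
  [0,0,0],
  [0,0,0],
], roll=[0,0,0,0,0])

```text
t: 6.55
tool_pos: [492.3, -62.9, 80.8]
ee_rot: [-0.021, 1.568, -0.033]
contact_force: [0.3, -0.2, 6.2]
grip_width: 0.4
```

```bash
python3 look.py pics/p4.png
```

```text
6.55 [492.3018397  -62.92961197  80.79738609] [ 0.27650622 -0.23252926  6.19193871]
```

View pics/p4.png

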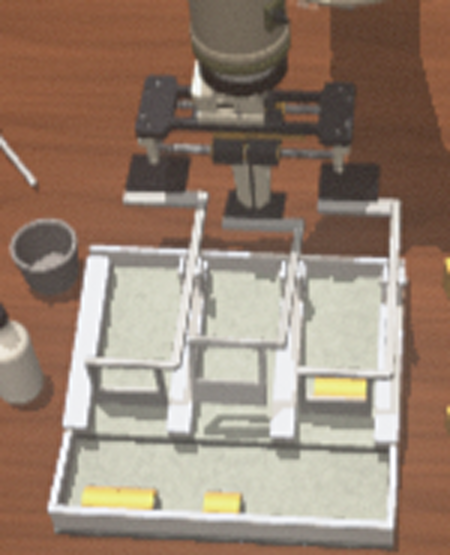

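The short barrel is in the tray at about (222,502), and the middle one is still behind gate c. Lifting clear.

>>> jog_arm([
  [-0.01,0,0],
  [-0.022,0,0],
  [-0.035,0,0],
  [-0.05,0,0],
  [-0.07,0,0],
], roll=[0,0,0,0,0])

```text
t: 7.02
tool_pos: [490.3, -62.7, 150.9]
ee_rot: [3.036, 1.569, 3.025]
contact_force: [-1.0, -0.8, 0.0]
grip_width: 0.6
```

>>> jog_arm([
  [-0.02,0,0],
  [-0.04,0,0],
  [-0.06,0,0],
  [-0.07,0,0],
  [-0.07,0,0],
], roll=[0,0,0,0,0])

```text
t: 7.43
tool_pos: [491.9, -62.8, 223.0]
ee_rot: [0.015, 1.567, 0.004]
contact_force: [1.0, 0.3, -0.9]
grip_width: 0.2
```

>>> jog_arm([
  [0,0,0],
  [0,0,0],
  [0,0,0],
  [0,0,0],
  [0,0,0],
], roll=[0,0,0,0,0])

```text
t: 7.85
tool_pos: [490.6, -62.8, 219.9]
ee_rot: [-3.141, 1.569, 3.13]
contact_force: [0.1, 0.8, 0.3]
grip_width: 0.8
```

```bash
python3 look.py pics/p5.png; python3 -c "
from h import *
cv2.imwrite('pics/p5full.png',ctrl.capture('scene')[:,:,::-1])"
```

```text
7.85 [490.55869087 -62.84324907 219.93441009] [0.13741436 0.84914555 0.32292834]
```

View pics/p5.png

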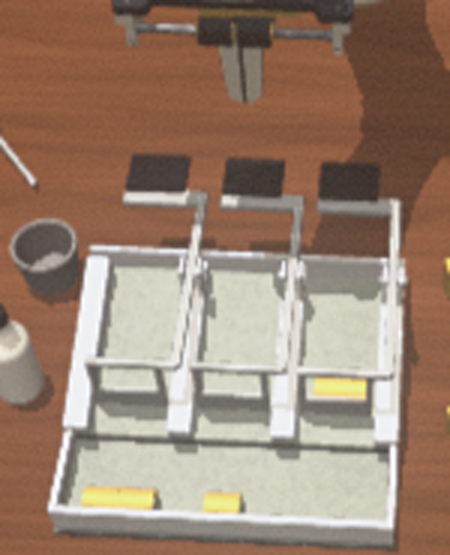

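View pics/p5full.png

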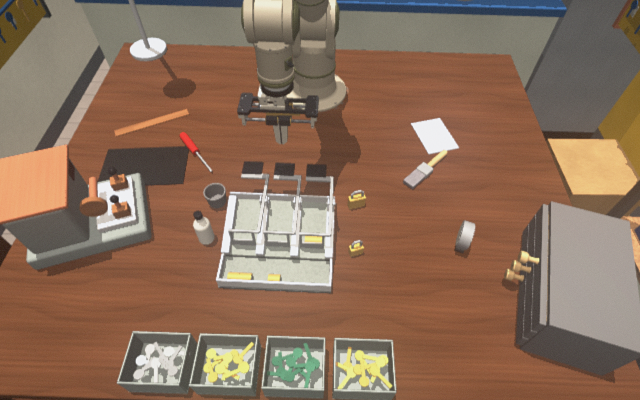

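All gates are shut. The long barrel (239,276) and the short one (274,278) are in the tray, the middle one (312,239) is still held, and the other items haven't moved.

```bash
python3 -c "
from workcell import ctrl
print(ctrl.job_done())"
```

```text
the job is handed in; nothing more can be done
None
```

The job is done and handed in at about 8 s of the 42 s allowed. I let out the longest barrel first (right lane, pad a), then the shortest (middle lane, pad b). Each time I pressed with closed fingertips to a TCP height of about 80 mm, then let the lever come back up.

- **Final pictures:** both barrels are resting at the tray's front lip and all three gates are shut. The middle-length barrel is still behind gate c, and nothing else on the bench appears to have moved.
- **Contact:** the gripper finished clear above the rack. The highest force I read was about 8 N, while pressing the pads.
- **Disagreements:** the two cameras placed the pads up to about 4 mm apart, well inside the pad size. My first automatic detection of the pads was ragged, so I took their centres from the enlarged pictures instead. No check failed.

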